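# Put the four-wood row of hexagonal blocks in order and close it up

### The job

Get the row of hexagonal blocks in the grey glue-up jig ready for clamping: the cream maple and dark wenge blocks stand in each other's places and the red padauk block is still on the bench. Set every block upright in the channel beside the thin slice of its own wood, then push the row together so that it is tight against the end stop with the flat faces touching. Leave the glue bottle standing where it is.

Things in the scene. Friction and masses are not known exactly. Their poses are not given: they have to be found in the camera images.
- jig: Fixed grey board 144 x 350 mm, 12 mm thick; origin on its underside at mid-row. y runs along the row away from the end stop (face at y = -108 mm, 24 mm wide, 48 mm above the bench), x towards the slices. Four places: x = 0, y = -81, -27, 27, 81 mm. Strips at x = -35 and 35 mm, 5 mm above the board, edge the 64 mm channel. Clamp pad (radius 16 mm, on a fixed screw 40 mm above the bench) at y = 160 mm.
- maple_mid (a point): Centre (half-way up) of the loose hexagonal block of maple (cream): a six-sided prism 50 mm across flats, 57.7 mm across corners, 60 mm tall, about 0.11 kg, standing upright. This point's z is up; its x axis points to a corner, its y axis is square to a flat face.
- wenge_mid (a point): Centre (half-way up) of the loose hexagonal block of wenge (very dark brown, nearly black): a six-sided prism 50 mm across flats, 57.7 mm across corners, 60 mm tall, about 0.11 kg, standing upright. This point's z is up; its x axis points to a corner, its y axis is square to a flat face.
- padauk_mid (a point): Centre (half-way up) of the loose hexagonal block of padauk (brick red): a six-sided prism 50 mm across flats, 57.7 mm across corners, 60 mm tall, about 0.11 kg, standing upright. This point's z is up; its x axis points to a corner, its y axis is square to a flat face.
- blue_mid (a point): Centre (half-way up) of the loose hexagonal block of blue-stained ash (mid blue): a six-sided prism 50 mm across flats, 57.7 mm across corners, 60 mm tall, about 0.11 kg, standing upright. This point's z is up; its x axis points to a corner, its y axis is square to a flat face.
- slice_maple: Thin hexagonal slice of maple (cream), 36 mm across flats, 4 mm thick, glued to the jig's board beside the row (fixed). Origin: centre of its underside, on the board; axes parallel to the jig's. It marks the place of the block of the same wood, centred 66 mm from it along the jig's -x. Places are 54 mm apart, so until the row is pushed together 4 mm gaps remain.
- slice_wenge: Thin hexagonal slice of wenge (very dark brown, nearly black), 36 mm across flats, 4 mm thick, glued to the jig's board beside the row (fixed). Origin: centre of its underside, on the board; axes parallel to the jig's. It marks the place of the block of the same wood, centred 66 mm from it along the jig's -x. Places are 54 mm apart, so until the row is pushed together 4 mm gaps remain.
- slice_padauk: Thin hexagonal slice of padauk (brick red), 36 mm across flats, 4 mm thick, glued to the jig's board beside the row (fixed). Origin: centre of its underside, on the board; axes parallel to the jig's. It marks the place of the block of the same wood, centred 66 mm from it along the jig's -x. Places are 54 mm apart, so until the row is pushed together 4 mm gaps remain.
- slice_blue: Thin hexagonal slice of blue-stained ash (mid blue), 36 mm across flats, 4 mm thick, glued to the jig's board beside the row (fixed). Origin: centre of its underside, on the board; axes parallel to the jig's. It marks the place of the block of the same wood, centred 66 mm from it along the jig's -x. Places are 54 mm apart, so until the row is pushed together 4 mm gaps remain.
- glue_mid (a point): Centre line of the yellow glue bottle with red nozzle (55 mm diameter, 115 mm tall, 0.18 kg), 45 mm above its foot; it stands loose on the bench.
Things that resemble listed ones, but are neither listed nor needed, are in the scene too. Leave any green look-alike of the part that bears maple_mid alone. Of the things that look like the part that bears padauk_mid, take the one that is farthest to the robot's left at the start.

How it is judged:
At the end, for the whole second after the job is handed in: All four blocks at rest, upright (0.1 rad) on the channel floor, within 12 mm of its middle line, each beside its own slice (along the row at most 22 mm nearer to the stop, 12 mm farther), and the row closed up: gaps in it and at the stop total under 6 mm (last centre under 181 mm from the stop) (y of maple_mid in the frame of slice_maple between -0.022 and 0.012 m and x of maple_mid in the frame of jig between -0.012 and 0.012 m and z of maple_mid in the frame of jig between 0.037 and 0.047 m and y of each of maple_mid, wenge_mid, padauk_mid, blue_mid in the frame of jig below 0.073 m and angle between each of maple_mid, wenge_mid, padauk_mid, blue_mid's own z axis and vertical below 0.1 rad and linear speed of each of block_maple, block_wenge, block_padauk, block_blue below 0.02 m/s and y of wenge_mid in the frame of slice_wenge between -0.022 and 0.012 m and x of wenge_mid in the frame of jig between -0.012 and 0.012 m and z of wenge_mid in the frame of jig between 0.037 and 0.047 m and y of padauk_mid in the frame of slice_padauk between -0.022 and 0.012 m and x of padauk_mid in the frame of jig between -0.012 and 0.012 m and z of padauk_mid in the frame of jig between 0.037 and 0.047 m and y of blue_mid in the frame of slice_blue between -0.022 and 0.012 m and x of blue_mid in the frame of jig between -0.012 and 0.012 m and z of blue_mid in the frame of jig between 0.037 and 0.047 m); the robot touches nothing.
It fails at once if the glue bottle is knocked over or shifted by more than 30 mm (angle between glue_mid's own z axis and vertical above 0.5 rad or distance of glue_mid from where it was at the start of the episode above 0.03 m).
It also fails if it takes over 96 s, if anything falls off the work surface, if the arm or the gripper's body presses on something with over 40 N, if the wrist force passes 120 N, or if a joint passes its speed limit or range.

### The arm

A 6-joint arm with a two-finger parallel gripper is mounted at the origin on the work surface. World frame = base frame: x ahead of the robot, y to its left, z up, the work surface at z = 0. Lengths are in m, angles in rad, forces in N, time in s.
With the tool pointing down it reaches from about 0.25 to 0.775 m from the base axis. Payload 4 kg.
Tool frame: the origin (TCP) lies on the centre line of the jaws, within the pads' length; the fingertips stand 8 mm ahead of it and the grasp point (between the pads) lies 11 mm behind it; y points along the fingers, x is the direction in which the jaws open and shut, and the axes are right-handed (so a half turn about y gives the same grasp; the last joint's range is limited). The gripper opens to 94 mm and grips with 3 to 60 N. Pads are 16 mm wide; open, the fingers measure 119 mm over their backs; the gripper's body (75 mm by 177 mm) begins 78 mm behind the grasp point.
Start: joints at [1.163, 0.087, 1.371, -0, 1.684, -0.103], TCP at [0.165, 0.525, 0.214] pointing down, gripper open.
Joint ranges: [-3.1, 3.1], [-0.76, 2.03], [0.27, 2.55], [-1.08, 4.22], [0.17, 2.65], [-2.57, 2.57]. Speed limits (rad/s): [2.79, 2.79, 3.14, 3.14, 3.14, 3.14].

### API

Orientations are given as [roll, pitch, yaw] about the fixed x, y, z axes, in that order (R = Rz(yaw) Ry(pitch) Rx(roll)).
In Python, from bench import robot gives the robot as it stands.
- The arm moves only by the tool step_arm, never from a script. Its argument "commands" is a list of rows, each an object with "xyz": the shift along the world's x, y, z in m, a list of three; "twist": the turn, a rotation vector about the world's x, y, z in degrees, a list of three. In form: [{"xyz": [tx, ty, tz], "twist": [ax, ay, az]}, ...]. A call has 1 to 12 rows; each row is the pose to reach, as a shift and turn from the pose commanded when the call began; what a row does not reach only later rows make up. A row lasts 1/12 s, in which the tool goes at most 41.7 mm and 7.16 degrees, less where a joint would pass 70% of its speed; a pose out of reach is approached as far as the arm can. A call with a gripper value outside its range is refused whole. "fingers" is the closure in counts, from 0 (fully open) to 255 (shut), set as the call begins (left out, the last holds). The fingers move at their own pace and stop on an object; the grip force is fixed at half the most. Time passes only in rows, so rows that repeat a pose let the fingers close. It gives the time, the measured TCP pose, the force and the opening at its end, in the units of the state.
- robot.get_obs(): the state, without advancing time (a new reading comes with each control period).
- robot.snapshot(name): name is "scene" or "side" or "wrist"; returns (picture, depth): 420x560x3 uint8, red, green, blue; 420x560 float32, m along the optical axis (not along the pixel's ray), 0 where there is no reading.
- robot.camera_info(name): a dict with "fx", "fy", "cx", "cy" (pixels), "k1" (the pictures are not rectified: a ray, as slopes to the right and down, at radius r is drawn at 1 + k1 r^2 times it, then the intrinsics apply), "R" (3x3) and "t" (3): a world point X has camera coordinates R X + t. Camera axes: x right, y down, z forward; pixel columns grow to the right and rows downward; lengths in m; the calibration is good to about 2 mm. A picture is of the moment at which its call begins: read the wrist's pose just before it. camera_info takes no time and is no camera call; for the wrist camera it gives the pose at the moment of the call.
- robot.close_job(): hands the job in, once; it reports no verdict.
The state is a dict: "time": time; "joint_positions": joint angles; "qvel": joint speeds; "joint_torque": joint torques, N m; "tool_pos": TCP position; "ee_rot": TCP orientation; "wrist_force": force on the tool from outside, world axes, zero at the start; "wrist_torque": the same for the moment, N m; "width": finger opening in m.
Only numpy, scipy, OpenCV 4.12 (cv2) and the standard library are available. Lean on these libraries where they do the work, as an engineer would, in place of code of your own. Each camera call takes 0.05 s, during which the arm holds its last target.

## Working session

There is one attempt and no reset: what is moved stays moved. The work goes in short steps, Python scripts to look and compute and a tool call to move; the robot and the scene stay as the last step left them, time stands still between calls to the robot, and variables do not carry over. Pictures are saved under pics/ and viewed, and the job is handed in when it is done.

Besides the shell and the picture viewer there is one more tool, called as name(argument=value, ...) on one line, values as JSON. step_arm: Moves the arm, as the interface text tells. Its arguments: {"type":"object","properties":{"commands":{"type":"array"},"fingers":{"type":"number"}},"required":["commands"]}

```bash
ls; mkdir -p pics; python3 - <<'E'
from bench import robot
import cv2
print(robot.get_obs())
for n in ["scene","side","wrist"]:
    i=robot.camera_info(n);print(n,i)
    p,d=robot.snapshot(n)
    cv2.imwrite(f"pics/{n}0.png",p[:,:,::-1])
    import numpy as np
    np.savez(f"pics/{n}0.npz",p=p,d=d,**{k:i[k] for k in i})
E
```

```text
pics
{'time': 0.0, 'joint_positions': array([ 1.16288044e+00,  8.79327005e-02,  1.37220948e+00, -9.38249627e-06,
        1.68360418e+00, -1.03106302e-01]), 'qvel': array([ 0.00046692,  0.00135087,  0.00074847, -0.00050873,  0.00052734,
       -0.00017883]), 'joint_torque': array([ 1.44243735e-03, -3.40201557e+01, -3.02417886e+01,  7.16631766e-02,
        3.33473738e-02, -1.84808591e-04]), 'tool_pos': array([0.16486431, 0.524163  , 0.21233907]), 'ee_rot': array([-1.57058393,  0.00214323,  1.26598592]), 'wrist_force': array([ 0.40886517, -0.08091259,  0.19283895]), 'wrist_torque': array([-0.04572483,  0.02224566,  0.00470847]), 'width': 0.09351700691080737}
scene {'fx': 544.073550912745, 'fy': 544.073550912745, 'cx': 273.26451899289555, 'cy': 217.77349776298811, 'k1': -0.08148431967035755, 'R': array([[ 0.71606679,  0.69771028, -0.02118295],
       [ 0.46250712, -0.49696757, -0.73424138],
       [-0.522815  ,  0.5159686 , -0.67855794]]), 't': array([-0.33140268, -0.15460161,  1.76522168])}
side {'fx': 518.2095886124237, 'fy': 518.2095886124237, 'cx': 287.64665919069074, 'cy': 207.49566776004602, 'k1': -0.1273415617215905, 'R': array([[ 0.76787571, -0.64054621,  0.008213  ],
       [-0.35723382, -0.43881753, -0.8245139 ],
       [ 0.53174326,  0.63019023, -0.56578209]]), 't': array([-0.3582938 ,  0.23853733,  1.2716212 ])}
wrist {'fx': 324.4287398031675, 'fy': 324.4287398031675, 'cx': 285.14180365106336, 'cy': 208.54582837322118, 'k1': 0.014690285981903405, 'R': array([[ 0.29985895,  0.95398198, -0.00172699],
       [ 0.92317432, -0.28971808,  0.2526116 ],
       [ 0.24048657, -0.07734217, -0.96756622]]), 't': array([-0.54882525, -0.02576482,  0.39037653])}
```

View pics/scene0.png

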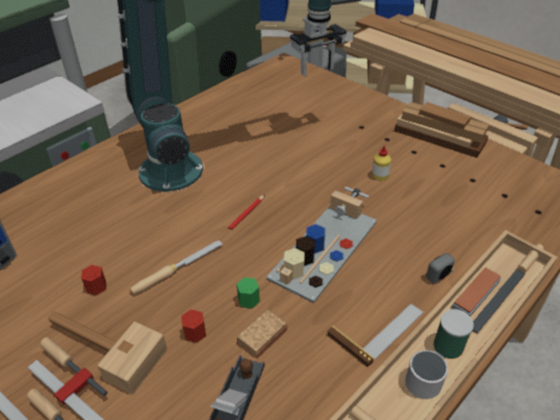

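View pics/side0.png

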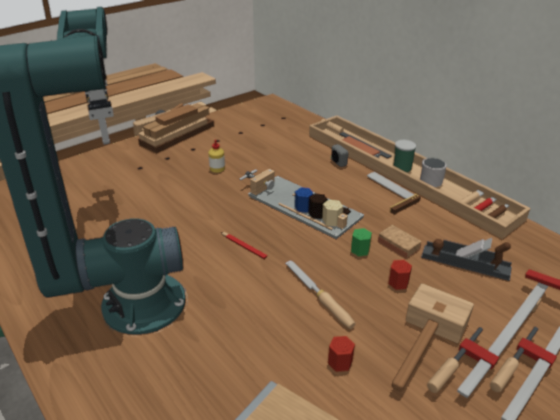

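View pics/wrist0.png

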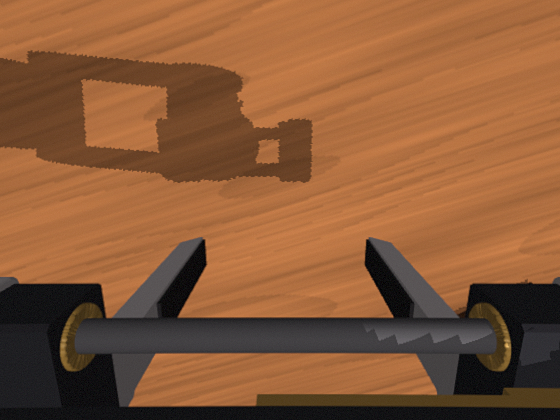

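```bash
cat > h.py <<'E'
import numpy as np, cv2
def load(f):
    z=np.load(f); return {k:z[k] for k in z.files}
def grab(name,tag):
    from bench import robot
    i=robot.camera_info(name); p,d=robot.snapshot(name)
    np.savez(f"pics/{tag}.npz",p=p,d=d,**i); cv2.imwrite(f"pics/{tag}.png",p[:,:,::-1])
    return dict(p=p,d=d,**i)
def rays(c,uv):
    uv=np.asarray(uv,float).reshape(-1,2)
    K=np.array([[c['fx'],0,c['cx']],[0,c['fy'],c['cy']],[0,0,1]],float)
    return cv2.undistortPoints(uv[:,None],K,np.array([float(c['k1']),0,0,0]))[:,0]
def world(c,uv,z=None):
    """z None: use depth; else intersect plane z"""
    uv=np.asarray(uv,float).reshape(-1,2); r=rays(c,uv)
    r=np.c_[r,np.ones(len(r))]; dirs=r@c['R']; o=-c['R'].T@c['t']
    if z is None: s=c['d'][uv[:,1].astype(int),uv[:,0].astype(int)][:,None]
    else: s=((z-o[2])/dirs[:,2])[:,None]
    return o+s*dirs
def cloud(c):
    v,u=np.mgrid[0:420,0:560]
    return world(c,np.c_[u.ravel(),v.ravel()]).reshape(420,560,3)
def proj(c,X):
    X=np.asarray(X,float).reshape(-1,3)
    K=np.array([[c['fx'],0,c['cx']],[0,c['fy'],c['cy']],[0,0,1]],float)
    rv=cv2.Rodrigues(np.asarray(c['R'],float))[0]
    return cv2.projectPoints(X,rv,np.asarray(c['t'],float),K,np.array([float(c['k1']),0,0,0]))[0][:,0]
E
python3 - <<'E'
from h import *
np.set_printoptions(precision=4,suppress=True)
for n,pts in (("scene",dict(redL=(94,273),redR=(194,319),green=(249,287),maple=(294,257),wenge=(306,243),blue=(316,232),glue=(382,158),sw=(315,281),sm=(327,268),sb=(337,256),sp=(346,243),pad=(345,205))),
 ("side",dict(redL=(341,346),redR=(400,268),green=(362,238),maple=(333,208),wenge=(318,201),blue=(304,194)))):
    c=load(f"pics/{n}0.npz")
    for k,p in pts.items(): print(n,k,c['d'][p[1],p[0]],world(c,p)[0])
c=load("pics/scene0.npz")
im=cv2.resize(c['p'][160:310,250:410,::-1],None,fx=5,fy=5,interpolation=cv2.INTER_CUBIC)[:600]
cv2.imwrite("pics/z0.png",cv2.resize(c['p'][180:305,250:410,::-1],(800,600),interpolation=cv2.INTER_CUBIC))
c=load("pics/side0.npz")
cv2.imwrite("pics/z1.png",cv2.resize(c['p'][150:255,235:375,::-1],(800,600),interpolation=cv2.INTER_CUBIC))
E
```

```text
scene redL 1.3607571 [ 0.2605 -0.4396  0.0611]
scene redR 1.250537 [ 0.5549 -0.355   0.061 ]
scene green 1.3203796 [ 0.577  -0.1999  0.059 ]
scene maple 1.3756723 [ 0.5959 -0.0593  0.0698]
scene wenge 1.4090611 [ 0.586  -0.0027  0.0714]
scene blue 1.4386357 [0.5779 0.0461 0.071 ]
scene glue 1.6616567 [0.517  0.4248 0.0773]
scene sw 1.3889354 [ 0.6567 -0.0456  0.0138]
scene sm 1.4168669 [0.6519 0.0073 0.0167]
scene sb 1.4500761 [0.6426 0.0598 0.0148]
scene sp 0.0 [ 1.2317 -0.7564  1.0773]
scene pad 1.5462301 [0.5527 0.2019 0.0504]
side redL 1.0914568 [ 0.2464 -0.4405  0.0594]
side redR 1.3014486 [ 0.5399 -0.3554  0.0588]
side green 1.4012794 [ 0.5546 -0.2086  0.0597]
side maple 1.505788 [ 0.5856 -0.0624  0.067 ]
side wenge 1.5268519 [ 0.5716 -0.0129  0.0717]
side blue 1.5537337 [0.5625 0.0393 0.0738]
```

View pics/z0.png

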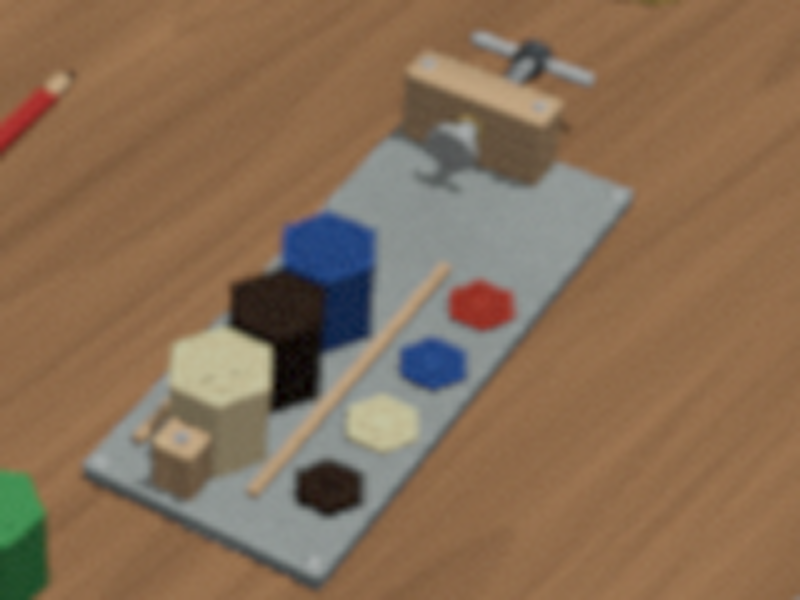

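View pics/z1.png

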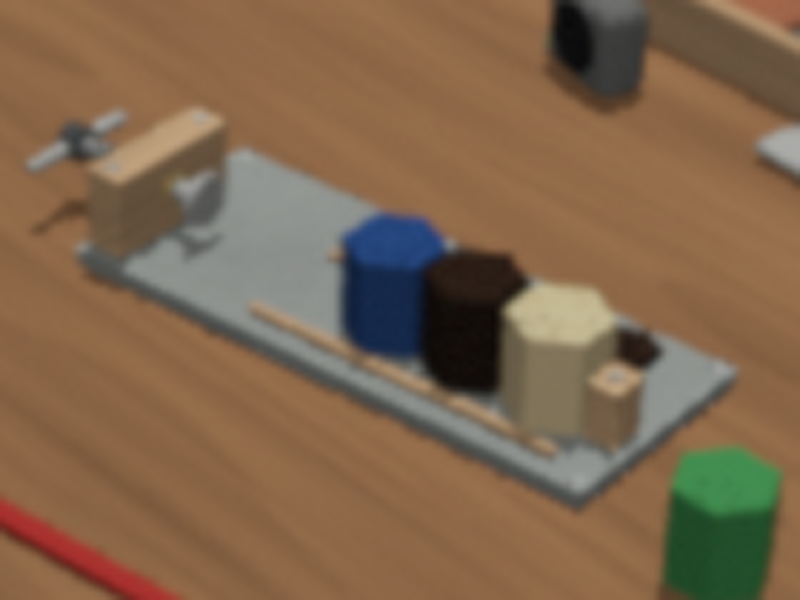

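```bash
python3 - <<'E'
from h import *
from scipy.spatial.transform import Rotation as Ro
np.set_printoptions(precision=4,suppress=True)
c=load("pics/wrist0.npz"); o=-c['R'].T@c['t']; print("cam",o,"fwd",c['R'][2])
T=Ro.from_euler('xyz',[-1.57058393,  0.00214323,  1.26598592]).as_matrix()
print("in tool",T.T@(o-[0.16486431, 0.524163  , 0.21233907]),T.T@c['R'][2], T.T@c['R'][0])
E
```

```text
cam [0.0945 0.5463 0.3833] fwd [ 0.2405 -0.0773 -0.9676]
in tool [-0.0004 -0.1709  0.0738] [ 0.0005  0.9675 -0.2528] [ 1.     -0.0004  0.0003]
```

step_arm(commands=[{"xyz":[0.465,-0.575,0.04],"twist":[0,0,-35]},{"xyz":[0.465,-0.575,0.04],"twist":[0,0,-35]},{"xyz":[0.465,-0.575,0.04],"twist":[0,0,-35]},{"xyz":[0.465,-0.575,0.04],"twist":[0,0,-35]},{"xyz":[0.465,-0.575,0.04],"twist":[0,0,-35]},{"xyz":[0.465,-0.575,0.04],"twist":[0,0,-35]},{"xyz":[0.465,-0.575,0.04],"twist":[0,0,-35]},{"xyz":[0.465,-0.575,0.04],"twist":[0,0,-35]},{"xyz":[0.465,-0.575,0.04],"twist":[0,0,-35]},{"xyz":[0.465,-0.575,0.04],"twist":[0,0,-35]},{"xyz":[0.465,-0.575,0.04],"twist":[0,0,-35]},{"xyz":[0.465,-0.575,0.04],"twist":[0,0,-35]}])

```text
time: 1.15
tool_pos: [0.4797, 0.1345, 0.2405]
ee_rot: [-1.571, -0.0, 0.655]
wrist_force: [1.2, -0.0, -0.1]
width: 0.0939
```

step_arm(commands=[{"xyz":[0.15,-0.185,0.02],"twist":[0,0,0]},{"xyz":[0.15,-0.185,0.02],"twist":[0,0,0]},{"xyz":[0.15,-0.185,0.02],"twist":[0,0,0]},{"xyz":[0.15,-0.185,0.02],"twist":[0,0,0]},{"xyz":[0.15,-0.185,0.02],"twist":[0,0,0]},{"xyz":[0.15,-0.185,0.02],"twist":[0,0,0]},{"xyz":[0.15,-0.185,0.02],"twist":[0,0,0]},{"xyz":[0.15,-0.185,0.02],"twist":[0,0,0]}])

```text
time: 1.82
tool_pos: [0.6293, -0.0499, 0.2588]
ee_rot: [-1.568, 0.002, 0.653]
wrist_force: [0.7, -0.2, 0.5]
width: 0.0943
```

```bash
python3 - <<'E'
from h import *
from bench import robot
grab("wrist","w1"); o=robot.get_obs(); print(o['tool_pos'],o['ee_rot'],o['time'])
E
```

```text
[ 0.62873808 -0.04858158  0.25946854] [-1.56874392e+00  1.00817497e-03  6.54435142e-01] 1.8667
```

View pics/w1.png

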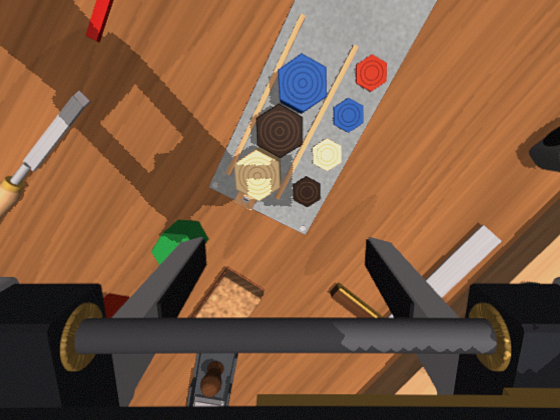

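```bash
cat >> h.py <<'E'
from scipy.optimize import minimize
def hexfit(c,seed,z,flat,rng=12,win=45,coltol=60):
    """top-face fit: grow region from seed by colour+height, rectify to plane z, fit hexagon"""
    X=cloud(c); u0,v0=seed
    ref=np.median(c['p'][v0-3:v0+4,u0-3:u0+4].reshape(-1,3),0)
    P=world(c,np.argwhere(np.ones((420,560)))[:,::-1],z).reshape(420,560,3)
    m=(np.abs(X[...,2]-z)<0.012)&(c['d']>0)
    vv,uu=np.mgrid[0:420,0:560]; m&=(abs(uu-u0)<win)&(abs(vv-v0)<win)
    ch=c['p'].astype(float)/ (c['p'].sum(2,keepdims=True)+1); rc=ref/(ref.sum()+1)
    if coltol: m&=np.abs(c['p'].astype(float)-ref).max(2)<coltol
    n,l=cv2.connectedComponents(m.astype(np.uint8)); 
    m=l==l[v0,u0]
    q=P[m][:,:2]; area=None
    hull=cv2.convexHull(q.astype(np.float32))[:,0]
    # points of hull boundary -> fit hexagon of known size: minimise support mismatch
    def cost(p):
        a=p[2]+np.pi/2+np.arange(6)*np.pi/3
        n_=np.c_[np.cos(a),np.sin(a)]
        s=((hull-p[:2])@n_.T).max(0)
        return ((s-flat/2)**2).sum()*1e6
    best=min((minimize(cost,[*((hull.max(0)+hull.min(0))/2),y],method='Nelder-Mead') for y in np.deg2rad([-20,-10,0,10,20,30])),key=lambda r:r.fun)
    a=best.x[2]+np.pi/2+np.arange(6)*np.pi/3
    s=((hull-best.x[:2])@np.c_[np.cos(a),np.sin(a)].T).max(0)
    return best.x,best.fun,q.mean(0),m.sum(),s*1000,np.median(X[m][:,2])
E
python3 - <<'E'
from h import *
np.set_printoptions(precision=4,suppress=True)
c=load("pics/w1.npz")
for n,s,z,f in [("blue",(302,82),.072,.05),("wenge",(279,131),.072,.05),("maple",(257,175),.072,.05),("sp",(371,72),.016,.036),("sb",(348,115),.016,.036),("sm",(327,154),.016,.036),("sw",(307,191),.016,.036)]:
    print(n,*hexfit(c,s,z,f,coltol=75))
E
```

```text
blue [0.573  0.0513 0.1353] 0.028439300982715725 [0.5729 0.0518] 2106 [25.1082 24.9505 24.9718 25.028  25.0302 24.8914] 0.07200123098322905
wenge [ 0.5832 -0.0015  0.1156] 0.1482526489964008 [ 0.5831 -0.001 ] 1905 [25.1607 25.0758 24.8337 25.0853 25.15   24.7566] 0.07184195700852447
maple [ 0.5928 -0.0542  0.1646] 0.33559881854166845 [ 0.5925 -0.0537] 1323 [25.4506 24.7593 25.0831 25.1789 25.033  24.8139] 0.07179599859632524
sp [0.6293 0.1168 0.1404] 0.5578675996390273 [0.6291 0.1169] 851 [18.0983 18.3403 17.5077 18.3672 18.0718 17.7762] 0.015876317054116462
sb [0.6384 0.0632 0.1665] 2.2524083372242827 [0.6385 0.0636] 814 [18.4351 18.8593 18.2352 18.8183 18.4716 18.6144] 0.015813679822168164
sm [ 0.6418  0.0137 -0.3953] 8291.692308636737 [0.6415 0.0142] 3366 [71.2647 47.306  48.5242 55.9786 62.6045 33.2336] 0.012012499981406771
sw [ 0.646  -0.0573 -0.8574] 1042.939904972532 [ 0.6496 -0.0508] 953 [36.0851 30.2097 20.7825 38.9778 27.3132 23.6788] 0.015164082910592735
```

```bash
python3 - <<'E'
from h import *
np.set_printoptions(precision=4,suppress=True)
c=load("pics/w1.npz")
R={}
for n,s,z,f,t in [("sp",(371,72),.016,.036,75),("sb",(348,115),.016,.036,60),("sm",(327,154),.016,.036,40),("sw",(307,191),.016,.036,30)]:
    r=hexfit(c,s,z,f,coltol=t,win=20); R[n]=r[0][:2]; print(n,*r)
ys=dict(sw=-.081,sm=-.027,sb=.027,sp=.081)
A=np.array([R[k] for k in ys]); B=np.array([[.066,ys[k]] for k in ys])
a=A-A.mean(0);b=B-B.mean(0)
# 2d rigid
th=np.arctan2((b[:,0]*a[:,1]-b[:,1]*a[:,0]).sum(),(b*a).sum())
Rm=np.array([[np.cos(th),-np.sin(th)],[np.sin(th),np.cos(th)]]); t=A.mean(0)-Rm@B.mean(0)
print("jig",t,th,np.rad2deg(th)); print((A-t)@Rm-B)
np.savez("jig.npz",t=t,R=Rm,th=th)
for n,p in dict(blue=(.573,.0513),wenge=(.5832,-.0015),maple=(.5928,-.0542)).items(): print(n,(np.array(p)-t)@Rm)
for y in (-.081,-.027,.027,.081): print(y,t+Rm@[0,y])
print("u",Rm[:,1])
E
```

```text
sp [0.6293 0.1168 0.1404] 0.5578675996390273 [0.6291 0.1169] 851 [18.0983 18.3403 17.5077 18.3672 18.0718 17.7762] 0.015876317054116462
sb [ 0.6383  0.0633 -0.844 ] 0.22464655739704703 [0.6384 0.0636] 778 [18.3445 17.868  18.0031 18.2831 17.9286 17.9422] 0.015860904839066797
sm [0.6481 0.0105 0.2447] 0.01948289857347591 [0.6484 0.0108] 644 [17.9263 18.0212 18.059  17.9576 17.9899 18.0906] 0.015720687514695547
sw [ 0.6566 -0.0425  0.2567] 0.15094019709169348 [ 0.6567 -0.0424] 612 [18.2583 17.9126 17.9117 18.1188 18.0531 17.7724] 0.015761036195905687
jig [0.5781 0.0258] 0.17144472600301283 9.823059219749435
[[-0.0002  0.0003]
 [ 0.0004 -0.    ]
 [-0.0003 -0.0002]
 [ 0.     -0.0001]]
blue [-0.0006  0.026 ]
wenge [ 0.0004 -0.0277]
maple [ 0.0009 -0.0813]
-0.081 [ 0.5919 -0.054 ]
-0.027 [ 0.5827 -0.0008]
0.027 [0.5734 0.0524]
0.081 [0.5642 0.1056]
u [-0.1706  0.9853]
```

step_arm(commands=[{"xyz":[-0.036,-0.0045,-0.12],"twist":[0,0,2]},{"xyz":[-0.036,-0.0045,-0.12],"twist":[0,0,2]},{"xyz":[-0.036,-0.0045,-0.12],"twist":[0,0,2]},{"xyz":[-0.036,-0.0045,-0.12],"twist":[0,0,2]},{"xyz":[-0.036,-0.0045,-0.228],"twist":[0,0,2]},{"xyz":[-0.036,-0.0045,-0.228],"twist":[0,0,2]},{"xyz":[-0.036,-0.0045,-0.228],"twist":[0,0,2]},{"xyz":[-0.036,-0.0045,-0.228],"twist":[0,0,2]}])

```text
time: 2.53
tool_pos: [0.5904, -0.0512, 0.0289]
ee_rot: [-1.564, 0.005, 0.692]
wrist_force: [-1.0, 0.5, -0.5]
width: 0.0938
```

step_arm(commands=[{"xyz":[0,0,0],"twist":[0,0,0]},{"xyz":[0,0,0],"twist":[0,0,0]},{"xyz":[0,0,0],"twist":[0,0,0]},{"xyz":[0,0,0],"twist":[0,0,0]},{"xyz":[0,0,0],"twist":[0,0,0]},{"xyz":[0,0,0],"twist":[0,0,0]}], fingers=255)

```text
time: 3.03
tool_pos: [0.5938, -0.0532, 0.0339]
ee_rot: [-1.573, -0.002, 0.69]
wrist_force: [-0.7, 0.3, 0.4]
width: 0.0577
```

step_arm(commands=[{"xyz":[0,0,0],"twist":[0,0,0]},{"xyz":[0,0,0],"twist":[0,0,0]}])

```text
time: 3.2
tool_pos: [0.5932, -0.0533, 0.0331]
ee_rot: [-1.572, -0.0, 0.69]
wrist_force: [-0.4, 0.2, 2.4]
width: 0.0499
```

step_arm(commands=[{"xyz":[0,0,0.04],"twist":[0,0,0]},{"xyz":[0,0,0.08],"twist":[0,0,0]},{"xyz":[0,0,0.08],"twist":[0,0,0]},{"xyz":[-0.007,0.04,0.08],"twist":[0,0,0]},{"xyz":[-0.0145,0.08,0.08],"twist":[0,0,0]},{"xyz":[-0.0215,0.12,0.08],"twist":[0,0,0]},{"xyz":[-0.0286,0.1598,0.08],"twist":[0,0,0]},{"xyz":[-0.0286,0.1598,0.08],"twist":[0,0,0]},{"xyz":[-0.0286,0.1598,0.045],"twist":[0,0,0]},{"xyz":[-0.0286,0.1598,0.015],"twist":[0,0,0]},{"xyz":[-0.0286,0.1598,0.001],"twist":[0,0,0]},{"xyz":[-0.0286,0.1598,0.001],"twist":[0,0,0]}])

```text
time: 4.2
tool_pos: [0.5633, 0.1064, 0.0317]
ee_rot: [-1.569, 0.003, 0.69]
wrist_force: [-0.9, 0.7, -0.4]
width: 0.0496
```

step_arm(commands=[{"xyz":[0,0,0],"twist":[0,0,0]},{"xyz":[0,0,0],"twist":[0,0,0]},{"xyz":[0,0,0],"twist":[0,0,0]},{"xyz":[0,0,0],"twist":[0,0,0]},{"xyz":[0,0,0],"twist":[0,0,0]}], fingers=0)

```text
time: 4.62
tool_pos: [0.5647, 0.1066, 0.0339]
ee_rot: [-1.571, -0.001, 0.69]
wrist_force: [0.6, -0.8, 0.7]
width: 0.0795
```

step_arm(commands=[{"xyz":[0,0,0.04],"twist":[0,0,0]},{"xyz":[0,0,0.08],"twist":[0,0,0]},{"xyz":[0,0,0.08],"twist":[0,0,0]},{"xyz":[0.006,-0.036,0.08],"twist":[0,0,-2.9]},{"xyz":[0.012,-0.072,0.08],"twist":[0,0,-2.9]},{"xyz":[0.018,-0.107,0.08],"twist":[0,0,-2.9]},{"xyz":[0.018,-0.107,0.08],"twist":[0,0,-2.9]},{"xyz":[0.018,-0.107,0.04],"twist":[0,0,-2.9]},{"xyz":[0.018,-0.107,-0.001],"twist":[0,0,-2.9]},{"xyz":[0.018,-0.107,-0.001],"twist":[0,0,-2.9]},{"xyz":[0.018,-0.107,-0.001],"twist":[0,0,-2.9]}])

```text
time: 5.53
tool_pos: [0.5807, 0.0002, 0.0309]
ee_rot: [-1.567, 0.003, 0.64]
wrist_force: [0.9, 0.1, 0.4]
width: 0.0939
```

step_arm(commands=[{"xyz":[0,0,0],"twist":[0,0,0]},{"xyz":[0,0,0],"twist":[0,0,0]},{"xyz":[0,0,0],"twist":[0,0,0]},{"xyz":[0,0,0],"twist":[0,0,0]},{"xyz":[0,0,0],"twist":[0,0,0]},{"xyz":[0,0,0],"twist":[0,0,0]},{"xyz":[0,0,0],"twist":[0,0,0]},{"xyz":[0,0,0],"twist":[0,0,0]}], fingers=255)

```text
time: 6.2
tool_pos: [0.5826, -0.0002, 0.0328]
ee_rot: [-1.571, -0.0, 0.639]
wrist_force: [-0.4, 0.4, 0.3]
width: 0.0504
```

step_arm(commands=[{"xyz":[0,0,0.04],"twist":[0,0,0]},{"xyz":[0,0,0.07],"twist":[0,0,3.2]},{"xyz":[0,0,0.07],"twist":[0,0,3.2]},{"xyz":[0.0045,-0.027,0.07],"twist":[0,0,3.2]},{"xyz":[0.009,-0.0535,0.07],"twist":[0,0,3.2]},{"xyz":[0.009,-0.0535,0.07],"twist":[0,0,3.2]},{"xyz":[0.009,-0.0535,0.04],"twist":[0,0,3.2]},{"xyz":[0.009,-0.0535,0.012],"twist":[0,0,3.2]},{"xyz":[0.009,-0.0535,0.001],"twist":[0,0,3.2]},{"xyz":[0.009,-0.0535,0.001],"twist":[0,0,3.2]}])

```text
time: 7.03
tool_pos: [0.5893, -0.0525, 0.0306]
ee_rot: [-1.566, 0.003, 0.695]
wrist_force: [-0.7, 2.0, -4.3]
width: 0.0501
```

step_arm(commands=[{"xyz":[0,0,0],"twist":[0,0,0]},{"xyz":[0,0,0],"twist":[0,0,0]},{"xyz":[0,0,0],"twist":[0,0,0]},{"xyz":[0,0,0],"twist":[0,0,0]},{"xyz":[0,0,0],"twist":[0,0,0]}], fingers=0)

```text
time: 7.45
tool_pos: [0.5919, -0.0539, 0.0342]
ee_rot: [-1.572, -0.001, 0.695]
wrist_force: [-0.3, -0.1, 0.4]
width: 0.0799
```

step_arm(commands=[{"xyz":[0,0,0.04],"twist":[0,0,0]},{"xyz":[0,0,0.08],"twist":[0,0,0]},{"xyz":[0.028,0.024,0.19],"twist":[0,0,0]},{"xyz":[0.028,0.024,0.19],"twist":[0,0,0]},{"xyz":[0.028,0.024,0.19],"twist":[0,0,0]},{"xyz":[0.028,0.024,0.19],"twist":[0,0,0]},{"xyz":[0.028,0.024,0.19],"twist":[0,0,0]},{"xyz":[0.028,0.024,0.19],"twist":[0,0,0]}])

```text
time: 8.12
tool_pos: [0.6189, -0.0298, 0.2225]
ee_rot: [-1.57, 0.001, 0.695]
wrist_force: [0.6, -0.4, -0.5]
width: 0.0938
```

```bash
python3 - <<'E'
from h import *
from bench import robot
o=robot.get_obs(); print(o['tool_pos'],o['ee_rot'],o['time']);grab("wrist","w2"); 
E
```

```text
[ 0.61894787 -0.02981984  0.22253992] [-1.56992971e+00  1.01194032e-03  6.95230338e-01] 8.1167
```

View pics/w2.png

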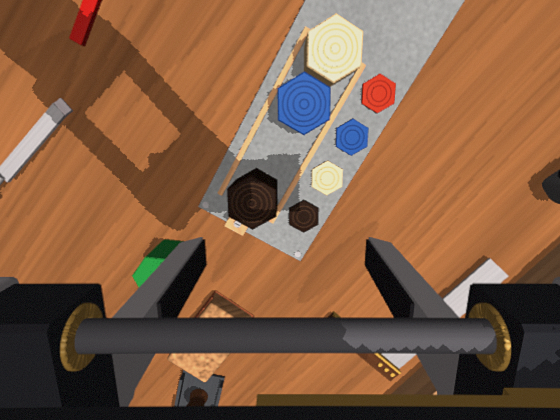

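```bash
python3 - <<'E'
from h import *
np.set_printoptions(precision=4,suppress=True)
c=load("pics/w2.npz"); j=np.load("jig.npz")
for n,s,z,f,t in [("maple",(334,48),.072,.05,75),("blue",(302,102),.072,.05,75),("wenge",(252,198),.072,.05,55),("sp",(378,93),.016,.036,75),("sb",(351,137),.016,.036,60),("sm",(327,177),.016,.036,40),("sw",(304,216),.016,.036,30)]:
    r=hexfit(c,s,z,f,coltol=t,win=40 if f>.04 else 22); print(n,*r,"jig",(r[0][:2]-j['t'])@j['R'])
E
```

```text
maple [0.5635 0.1055 0.1326] 0.07235767321501851 [0.563  0.1059] 2809 [24.7942 25.1067 24.9532 24.9491 24.9516 25.1072] 0.07191356402566007 jig [-0.0008  0.0811]
blue [0.573  0.0515 0.2208] 0.022782323242916024 [0.5728 0.0519] 2503 [25.0177 25.0299 24.9833 24.9468 25.1038 24.9123] 0.07191054887170378 jig [-0.0006  0.0262]
wenge [ 0.5944 -0.0543  0.1686] 1.3847694698321373 [ 0.5941 -0.0539] 2070 [25.8923 24.9717 24.8946 25.605  25.2513 24.6159] 0.07176675490817186 jig [ 0.0024 -0.0817]
sp [ 0.629   0.1166 -0.844 ] 0.05394852573558465 [0.629  0.1168] 972 [17.9215 17.9317 18.1088 17.8259 18.028  18.013 ] 0.015906899493738996 jig [0.0657 0.0808]
sb [0.6384 0.0638 0.1898] 0.008863057223719138 [0.6383 0.0637] 878 [17.9887 18.0151 17.9257 18.0348 17.9688 17.9717] 0.01579972742197583 jig [0.0659 0.0272]
sm [0.6481 0.0105 0.249 ] 0.022240214477473125 [0.6482 0.0108] 738 [18.0557 17.9588 17.9496 18.0931 17.9223 17.9855] 0.015763149413871774 jig [ 0.0664 -0.027 ]
sw [ 0.6568 -0.0425  0.0753] 0.05629002907040816 [ 0.6567 -0.0424] 694 [17.909  18.1265 18.025  17.8936 18.1412 18.011 ] 0.015747557191421374 jig [ 0.0659 -0.0807]
```

step_arm(commands=[{"xyz":[-0.014,0.034,-0.02],"twist":[0,0,0]},{"xyz":[-0.028,0.068,-0.04],"twist":[0,0,0]},{"xyz":[-0.042,0.102,-0.06],"twist":[0,0,0]},{"xyz":[-0.056,0.1355,-0.08],"twist":[0,0,0]},{"xyz":[-0.056,0.1355,-0.11],"twist":[0,0,0]},{"xyz":[-0.056,0.1355,-0.15],"twist":[0,0,0]},{"xyz":[-0.056,0.1355,-0.191],"twist":[0,0,0]},{"xyz":[-0.056,0.1355,-0.191],"twist":[0,0,0]},{"xyz":[-0.056,0.1355,-0.191],"twist":[0,0,0]}])

```text
time: 8.92
tool_pos: [0.5601, 0.1052, 0.0292]
ee_rot: [-1.566, 0.007, 0.695]
wrist_force: [-0.7, 0.3, 1.3]
width: 0.0943
```

step_arm(commands=[{"xyz":[0,0,0],"twist":[0,0,0]},{"xyz":[0,0,0],"twist":[0,0,0]},{"xyz":[0,0,0],"twist":[0,0,0]},{"xyz":[0,0,0],"twist":[0,0,0]},{"xyz":[0,0,0],"twist":[0,0,0]},{"xyz":[0,0,0],"twist":[0,0,0]},{"xyz":[0,0,0],"twist":[0,0,0]},{"xyz":[0,0,0],"twist":[0,0,0]}], fingers=255)

```text
time: 9.58
tool_pos: [0.5636, 0.1058, 0.0329]
ee_rot: [-1.571, -0.001, 0.695]
wrist_force: [-0.4, 0.5, 0.5]
width: 0.0496
```

step_arm(commands=[{"xyz":[0,0,0.04],"twist":[0,0,0]},{"xyz":[0,0,0.08],"twist":[0,0,0]},{"xyz":[0,0,0.08],"twist":[0,0,0]},{"xyz":[0.0065,-0.036,0.08],"twist":[0,0,0]},{"xyz":[0.013,-0.072,0.08],"twist":[0,0,0]},{"xyz":[0.0193,-0.107,0.08],"twist":[0,0,0]},{"xyz":[0.0193,-0.107,0.08],"twist":[0,0,0]},{"xyz":[0.0193,-0.107,0.066],"twist":[0,0,0]},{"xyz":[0.0193,-0.107,0.035],"twist":[0,0,0]},{"xyz":[0.0193,-0.107,0.01],"twist":[0,0,0]},{"xyz":[0.0193,-0.107,0.001],"twist":[0,0,0]},{"xyz":[0.0193,-0.107,0.001],"twist":[0,0,0]}])

```text
time: 10.58
tool_pos: [0.5817, -0.0009, 0.0329]
ee_rot: [-1.569, 0.002, 0.695]
wrist_force: [0.5, 0.2, -1.0]
width: 0.0501
```

step_arm(commands=[{"xyz":[0,0,0],"twist":[0,0,0]},{"xyz":[0,0,0],"twist":[0,0,0]},{"xyz":[0,0,0],"twist":[0,0,0]},{"xyz":[0,0,0],"twist":[0,0,0]},{"xyz":[0,0,0],"twist":[0,0,0]}], fingers=0)

```text
time: 11.0
tool_pos: [0.5829, -0.0012, 0.0338]
ee_rot: [-1.571, -0.0, 0.695]
wrist_force: [0.8, 0.0, 0.7]
width: 0.0795
```

step_arm(commands=[{"xyz":[0,0,0.04],"twist":[0,0,0]},{"xyz":[0,0,0.08],"twist":[0,0,0]},{"xyz":[-0.003,-0.389,0.19],"twist":[0,0,0]},{"xyz":[-0.003,-0.389,0.19],"twist":[0,0,0]},{"xyz":[-0.003,-0.389,0.19],"twist":[0,0,0]},{"xyz":[-0.003,-0.389,0.19],"twist":[0,0,0]},{"xyz":[-0.003,-0.389,0.19],"twist":[0,0,0]},{"xyz":[-0.003,-0.389,0.19],"twist":[0,0,0]},{"xyz":[-0.003,-0.389,0.19],"twist":[0,0,0]},{"xyz":[-0.003,-0.389,0.19],"twist":[0,0,0]},{"xyz":[-0.003,-0.389,0.19],"twist":[0,0,0]},{"xyz":[-0.003,-0.389,0.19],"twist":[0,0,0]}])

```text
time: 12.0
tool_pos: [0.5789, -0.3941, 0.2244]
ee_rot: [-1.573, 0.001, 0.693]
wrist_force: [0.5, 0.3, 0.4]
width: 0.0941
```

step_arm(commands=[{"xyz":[0,0,0],"twist":[0,0,0]},{"xyz":[0,0,0],"twist":[0,0,0]}])

```text
time: 12.17
tool_pos: [0.5793, -0.3919, 0.2232]
ee_rot: [-1.571, -0.001, 0.693]
wrist_force: [0.3, 1.4, -0.2]
width: 0.0943
```

```bash
python3 - <<'E'
from h import *
from bench import robot
o=robot.get_obs(); print(o['tool_pos'],o['ee_rot'],o['time']);grab("wrist","w3"); 
E
```

```text
[ 0.57932457 -0.39192142  0.2232491 ] [-1.57067111e+00 -5.09769297e-04  6.92544767e-01] 12.1667
```

View pics/w3.png

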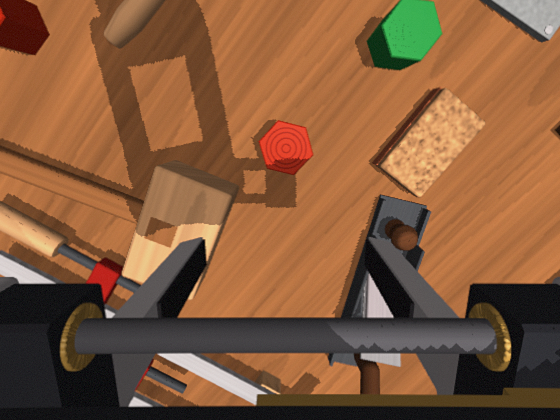

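```bash
python3 - <<'E'
from h import *
np.set_printoptions(precision=4,suppress=True)
c=load("pics/w3.npz")
r=hexfit(c,(287,146),.06,.05,coltol=110,win=45); print(*r)
X=cloud(c)
# obstacles within 90mm higher than 10 mm
d=np.hypot(X[...,0]-r[0][0],X[...,1]-r[0][1]); m=(d<.1)&(d>.031)&(X[...,2]>.012)&(c['d']>0)
q=X[m]; a=np.rad2deg(np.arctan2(q[:,1]-r[0][1],q[:,0]-r[0][0]))
h,e=np.histogram(a,36,(-180,180))
for i in range(36):
    if h[i]>5:
        s=(a>=e[i])&(a<e[i+1]); print(e[i],h[i],d[m][s].min(),q[s,2].max())
E
```

```text
[ 0.5476 -0.3529  0.4084] 0.2675446017850336 [ 0.5472 -0.3523] 2038 [24.907  24.9247 25.3291 24.6676 25.1634 25.0881] 0.059849774570824965
-130.0 4356 0.050875238096691144 0.33745779194118647
-120.0 6586 0.042854116730326054 0.3489680660583769
-110.0 8516 0.033249618856724984 0.34923910044458434
-100.0 5826 0.031038276661046832 0.348894888415623
-90.0 866 0.031004922439865478 0.3487915762706363
-80.0 99 0.03100917543079583 0.34767932353350434
-70.0 102 0.03100141271738352 0.3417794220736737
-60.0 262 0.031027830030668134 0.3412541367009159
-50.0 280 0.031002554206786534 0.341364068821382
-40.0 343 0.031036940315500892 0.3420667879052476
-30.0 524 0.031001155483747645 0.3478731217912393
-20.0 1890 0.031000023989111652 0.3488956874073698
-10.0 6094 0.031003321483681946 0.34875979892751124
0.0 7922 0.033627736318498046 0.3488996458765938
10.0 4755 0.042968879031302205 0.3478809123845662
20.0 2955 0.04920305057124823 0.3377795519443462
```

step_arm(commands=[{"xyz":[-0.032,0.0385,-0.04],"twist":[0,0,-46.3]},{"xyz":[-0.032,0.0385,-0.04],"twist":[0,0,-46.3]},{"xyz":[-0.032,0.0385,-0.08],"twist":[0,0,-46.3]},{"xyz":[-0.032,0.0385,-0.08],"twist":[0,0,-46.3]},{"xyz":[-0.032,0.0385,-0.11],"twist":[0,0,-46.3]},{"xyz":[-0.032,0.0385,-0.11],"twist":[0,0,-46.3]},{"xyz":[-0.032,0.0385,-0.11],"twist":[0,0,-46.3]},{"xyz":[-0.032,0.0385,-0.11],"twist":[0,0,-46.3]},{"xyz":[-0.032,0.0385,-0.15],"twist":[0,0,-46.3]},{"xyz":[-0.032,0.0385,-0.18],"twist":[0,0,-46.3]},{"xyz":[-0.032,0.0385,-0.203],"twist":[0,0,-46.3]},{"xyz":[-0.032,0.0385,-0.203],"twist":[0,0,-46.3]}])

```text
time: 13.22
tool_pos: [0.5444, -0.3475, 0.0141]
ee_rot: [-1.564, 0.01, -0.109]
wrist_force: [-0.7, 0.1, -0.2]
width: 0.0938
```

step_arm(commands=[{"xyz":[0,0,0],"twist":[0,0,0]},{"xyz":[0,0,0],"twist":[0,0,0]},{"xyz":[0,0,0],"twist":[0,0,0]},{"xyz":[0,0,0],"twist":[0,0,0]},{"xyz":[0,0,0],"twist":[0,0,0]},{"xyz":[0,0,0],"twist":[0,0,0]},{"xyz":[0,0,0],"twist":[0,0,0]},{"xyz":[0,0,0],"twist":[0,0,0]},{"xyz":[0,0,0],"twist":[0,0,0]}], fingers=255)

```text
time: 13.97
tool_pos: [0.548, -0.3521, 0.0212]
ee_rot: [-1.571, -0.001, -0.113]
wrist_force: [0.1, 0.4, 2.3]
width: 0.0499
```

step_arm(commands=[{"xyz":[0,0,0.04],"twist":[0,0,0]},{"xyz":[0,0,0.08],"twist":[0,0,0]},{"xyz":[0,0,0.1],"twist":[0,0,0]},{"xyz":[0.0165,0.458,0.1],"twist":[0,0,-13.7]},{"xyz":[0.0165,0.458,0.1],"twist":[0,0,-13.7]},{"xyz":[0.0165,0.458,0.1],"twist":[0,0,-13.7]},{"xyz":[0.0165,0.458,0.1],"twist":[0,0,-13.7]},{"xyz":[0.0165,0.458,0.1],"twist":[0,0,-13.7]},{"xyz":[0.0165,0.458,0.1],"twist":[0,0,-13.7]},{"xyz":[0.0165,0.458,0.1],"twist":[0,0,-13.7]},{"xyz":[0.0165,0.458,0.1],"twist":[0,0,-13.7]},{"xyz":[0.0165,0.458,0.1],"twist":[0,0,-13.7]}])

```text
time: 14.97
tool_pos: [0.5604, 0.025, 0.1199]
ee_rot: [-1.571, 0.001, -0.352]
wrist_force: [1.0, 0.1, -1.5]
width: 0.0503
```

step_arm(commands=[{"xyz":[0.0015,0.04,0],"twist":[0,0,0]},{"xyz":[0.003,0.081,0],"twist":[0,0,0]},{"xyz":[0.003,0.081,0],"twist":[0,0,0]},{"xyz":[0.003,0.081,0],"twist":[0,0,0]},{"xyz":[0.003,0.081,0],"twist":[0,0,0]}])

```text
time: 15.38
tool_pos: [0.5638, 0.1037, 0.1198]
ee_rot: [-1.572, 0.001, -0.351]
wrist_force: [-0.6, -0.1, -1.1]
width: 0.0504
```

step_arm(commands=[{"xyz":[0.0,0.002,-0.04],"twist":[0,0,0]},{"xyz":[0.0,0.002,-0.07],"twist":[0,0,0]},{"xyz":[0.0,0.002,-0.0865],"twist":[0,0,0]},{"xyz":[0.0,0.002,-0.0865],"twist":[0,0,0]},{"xyz":[0.0,0.002,-0.0865],"twist":[0,0,0]}])

```text
time: 15.8
tool_pos: [0.5638, 0.1039, 0.0332]
ee_rot: [-1.572, 0.001, -0.355]
wrist_force: [0.0, -0.6, -1.2]
width: 0.0497
```

step_arm(commands=[{"xyz":[0,0,0],"twist":[0,0,0]},{"xyz":[0,0,0],"twist":[0,0,0]},{"xyz":[0,0,0],"twist":[0,0,0]},{"xyz":[0,0,0],"twist":[0,0,0]},{"xyz":[0,0,0],"twist":[0,0,0]}], fingers=0)

```text
time: 16.22
tool_pos: [0.5645, 0.1059, 0.0345]
ee_rot: [-1.571, -0.001, -0.352]
wrist_force: [-0.1, -0.0, 0.1]
width: 0.0798
```

step_arm(commands=[{"xyz":[0,0,0.04],"twist":[0,0,0]},{"xyz":[0,0,0.08],"twist":[0,0,0]},{"xyz":[0,0,0.09],"twist":[0,0,0]},{"xyz":[0,0,0.09],"twist":[0,0,0]}])

```text
time: 16.55
tool_pos: [0.5673, 0.1064, 0.1295]
ee_rot: [-1.566, -0.01, -0.352]
wrist_force: [1.0, -0.5, 0.6]
width: 0.0941
```

step_arm(commands=[{"xyz":[-0.0072,0.0405,0],"twist":[0,0,30]},{"xyz":[-0.0072,0.0405,0],"twist":[0,0,30]},{"xyz":[-0.0072,0.0405,0],"twist":[0,0,30]},{"xyz":[-0.0072,0.0405,0],"twist":[0,0,30]},{"xyz":[-0.0072,0.0405,0],"twist":[0,0,30]},{"xyz":[-0.0072,0.0405,0],"twist":[0,0,30]},{"xyz":[-0.0072,0.0405,0],"twist":[0,0,30]},{"xyz":[-0.0072,0.0405,0],"twist":[0,0,30]},{"xyz":[-0.0072,0.0405,0],"twist":[0,0,30]},{"xyz":[-0.0072,0.0405,0],"twist":[0,0,30]},{"xyz":[-0.0072,0.0405,0],"twist":[0,0,30]},{"xyz":[-0.0072,0.0405,0],"twist":[0,0,30]}], fingers=255)

```text
time: 17.55
tool_pos: [0.5571, 0.1465, 0.1241]
ee_rot: [-1.571, -0.0, 0.171]
wrist_force: [0.1, 0.2, 0.4]
width: 0.0176
```

```bash
python3 - <<'E'
from h import *
from bench import robot
o=robot.get_obs(); print(o['tool_pos'],o['ee_rot'],o['time'],o['width']);grab("wrist","w4"); grab("scene","s4")
c=load("pics/s4.npz")
cv2.imwrite("pics/s4z.png",cv2.resize(c['p'][150:305,240:440,::-1],(800,600),interpolation=cv2.INTER_CUBIC))
E
```

```text
[0.55706352 0.14646321 0.12408805] [-1.57081322e+00 -2.43800832e-04  1.71274137e-01] 17.55 0.01756431079453967
```

View pics/w4.png

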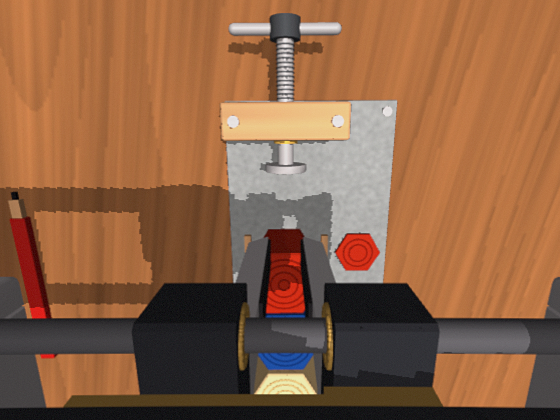

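View pics/s4z.png

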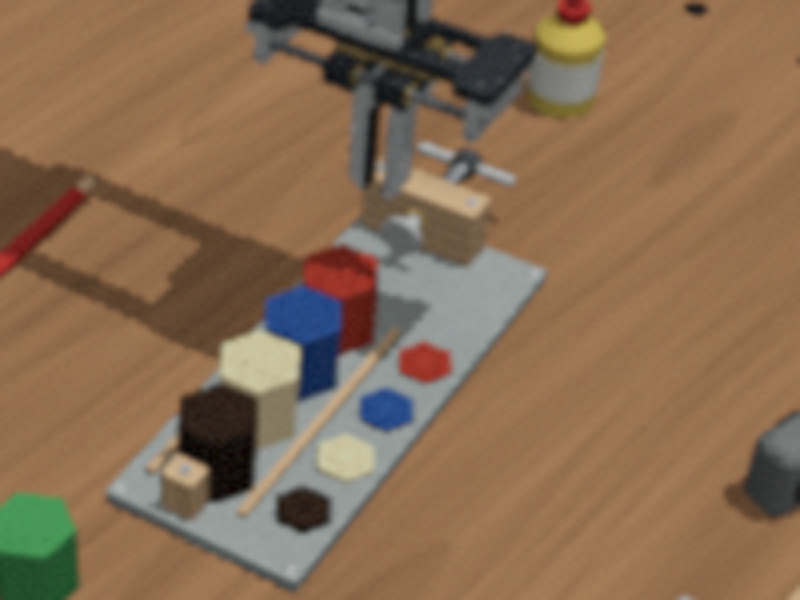

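step_arm(commands=[{"xyz":[0,0,0],"twist":[0,0,0]},{"xyz":[0,0,0],"twist":[0,0,0]},{"xyz":[0,0,-0.03],"twist":[0,0,0]},{"xyz":[0,0,-0.06],"twist":[0,0,0]},{"xyz":[0,0,-0.085],"twist":[0,0,0]},{"xyz":[0,0,-0.094],"twist":[0,0,0]},{"xyz":[0,0,-0.094],"twist":[0,0,0]},{"xyz":[0,0,-0.094],"twist":[0,0,0]}])

```text
time: 18.32
tool_pos: [0.5573, 0.1466, 0.0305]
ee_rot: [-1.571, -0.0, 0.172]
wrist_force: [1.2, -1.2, -0.2]
width: 0.0006
```

step_arm(commands=[{"xyz":[0.0007,-0.0039,0],"twist":[0,0,0]},{"xyz":[0.0012,-0.0069,0],"twist":[0,0,0]},{"xyz":[0.0015,-0.0084,0],"twist":[0,0,0]},{"xyz":[0.0017,-0.0099,0],"twist":[0,0,0]},{"xyz":[0.002,-0.0113,0],"twist":[0,0,0]},{"xyz":[0.0022,-0.0128,0],"twist":[0,0,0]},{"xyz":[0.0025,-0.0143,0],"twist":[0,0,0]},{"xyz":[0.0027,-0.0158,0],"twist":[0,0,0]},{"xyz":[0.003,-0.0172,0],"twist":[0,0,0]},{"xyz":[0.0032,-0.0187,0],"twist":[0,0,0]},{"xyz":[0.0034,-0.0197,0],"twist":[0,0,0]},{"xyz":[0.0034,-0.0197,0],"twist":[0,0,0]}])

```text
time: 19.32
tool_pos: [0.5607, 0.1276, 0.0307]
ee_rot: [-1.569, -0.001, 0.172]
wrist_force: [-1.4, 4.8, 3.7]
width: 0.0004
```

step_arm(commands=[{"xyz":[0.0001,-0.0007,0],"twist":[0,0,0]},{"xyz":[0.0002,-0.0014,0],"twist":[0,0,0]},{"xyz":[0.0003,-0.002,0],"twist":[0,0,0]},{"xyz":[0.0003,-0.002,0],"twist":[0,0,0]}])

```text
time: 19.65
tool_pos: [0.561, 0.1257, 0.0307]
ee_rot: [-1.569, -0.001, 0.172]
wrist_force: [-0.4, 5.5, 5.1]
width: 0.0003
```

step_arm(commands=[{"xyz":[0.0001,-0.0007,0],"twist":[0,0,0]},{"xyz":[0.0002,-0.0014,0],"twist":[0,0,0]},{"xyz":[0.0003,-0.002,0],"twist":[0,0,0]},{"xyz":[0.0003,-0.002,0],"twist":[0,0,0]}])

```text
time: 19.98
tool_pos: [0.561, 0.1255, 0.0307]
ee_rot: [-1.566, -0.001, 0.172]
wrist_force: [-1.4, 9.5, 4.9]
width: 0.0007
```

step_arm(commands=[{"xyz":[0.0002,-0.001,0],"twist":[0,0,0]},{"xyz":[0.0003,-0.002,0],"twist":[0,0,0]},{"xyz":[0.0004,-0.0025,0],"twist":[0,0,0]},{"xyz":[0.0004,-0.0025,0],"twist":[0,0,0]}])

```text
time: 20.32
tool_pos: [0.561, 0.1256, 0.0307]
ee_rot: [-1.561, -0.002, 0.173]
wrist_force: [-2.5, 15.4, 4.6]
width: 0.0009
```

Solid against the stop. Back off, rise and check.

step_arm(commands=[{"xyz":[-0.0008,0.005,0],"twist":[0,0,0]},{"xyz":[-0.003,0.018,0],"twist":[0,0,0]},{"xyz":[-0.003,0.018,0],"twist":[0,0,0]},{"xyz":[-0.003,0.018,0.035],"twist":[0,0,0]},{"xyz":[-0.003,0.018,0.07],"twist":[0,0,0]},{"xyz":[-0.003,0.018,0.1],"twist":[0,0,0]}])

```text
time: 20.82
tool_pos: [0.558, 0.1374, 0.1306]
ee_rot: [-1.572, 0.002, 0.171]
wrist_force: [0.1, -0.4, 0.6]
width: 0.0006
```

step_arm(commands=[{"xyz":[0.06,-0.17,0.1],"twist":[0,0,30]},{"xyz":[0.06,-0.17,0.1],"twist":[0,0,30]},{"xyz":[0.06,-0.17,0.1],"twist":[0,0,30]},{"xyz":[0.06,-0.17,0.1],"twist":[0,0,30]},{"xyz":[0.06,-0.17,0.1],"twist":[0,0,30]},{"xyz":[0.06,-0.17,0.1],"twist":[0,0,30]},{"xyz":[0.06,-0.17,0.1],"twist":[0,0,30]},{"xyz":[0.06,-0.17,0.1],"twist":[0,0,30]},{"xyz":[0.06,-0.17,0.1],"twist":[0,0,30]}])

```text
time: 21.57
tool_pos: [0.6174, -0.0307, 0.2282]
ee_rot: [-1.568, 0.002, 0.696]
wrist_force: [-0.1, -0.1, 0.1]
width: 0.0004
```

```bash
python3 - <<'E'
from h import *
from bench import robot
o=robot.get_obs(); print(o['tool_pos'],o['ee_rot'],o['time'],o['width']);grab("wrist","w5"); grab("side","d5")
E
```

```text
[ 0.61742047 -0.03066745  0.22822817] [-1.56828361  0.00215773  0.69609131] 21.5667 0.0003894428714729143
```

View pics/w5.png

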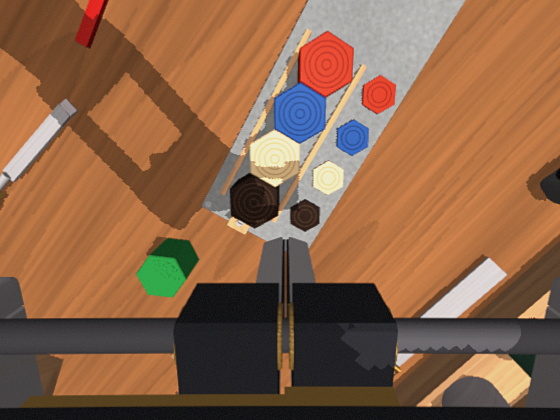

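View pics/d5.png

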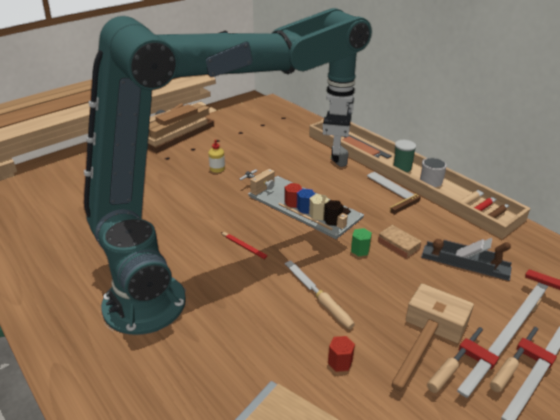

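The wrist view shows the row padauk (326,63), blue (299,112), maple (274,158), wenge (254,200), each beside its slice and touching. In the side view the bottle stands upright at (216,158), where it was.

```bash
python3 - <<'E'
from h import *
np.set_printoptions(precision=4,suppress=True)
c=load("pics/w5.npz"); j=np.load("jig.npz")
for n,s,z,f,t in [("padauk",(326,63),.072,.05,110),("blue",(299,112),.072,.05,75),("maple",(274,150),.072,.05,100),("wenge",(254,200),.072,.05,55),("sp",(378,94),.016,.036,75),("sw",(304,215),.016,.036,30)]:
    r=hexfit(c,s,z,f,coltol=t,win=40 if f>.04 else 22); print(n,r[0],r[1],r[4],r[5],"jig",(r[0][:2]-j['t'])@j['R'])
E
```

```text
padauk [0.5644 0.0909 0.1543] 0.23918977713113498 [24.9725 25.2669 24.8466 24.9242 25.3128 24.7999] 0.07188947149015873 jig [-0.0023  0.0665]
blue [0.574  0.0418 0.1367] 0.11646013924652623 [24.8033 25.038  25.1412 24.8348 25.0092 25.1704] 0.0719021412421953 jig [-0.0013  0.0165]
maple [ 0.5828 -0.0068  0.1314] 0.023332504321131174 [25.0132 25.072  24.9574 24.9826 25.103  24.9275] 0.07186701600347628 jig [-0.0009 -0.0329]
wenge [ 0.5944 -0.0546  0.1892] 0.4897996616794403 [25.4287 25.0478 24.9242 25.5409 24.936  25.0364] 0.07182283962027902 jig [ 0.0024 -0.0819]
sp [0.629  0.1168 0.1426] 0.06956860338435593 [17.936  18.1541 17.8364 18.0091 18.0814 17.9091] 0.015862815763492133 jig [0.0657 0.081 ]
sw [ 0.6568 -0.0423  0.0477] 0.16187438552765557 [17.9481 18.2669 17.7571 18.1137 18.1009 17.9237] 0.015751140047281675 jig [ 0.066  -0.0805]
```

```bash
python3 -c "
from bench import robot
print(robot.close_job(), robot.get_obs()['time'])"
```

```text
the job is handed in; nothing more can be done
the job is handed in; nothing more can be done
```

The job is handed in at about 22 s, and by my last measurements all four blocks meet the criteria; no verdict was reported.

- **Moves:** I parked the maple block in the empty fourth place, put wenge in place 1 and maple in place 2, and set the red block from the bench in place 4. Of the two red blocks I took the one farther to the robot's left, at about y = -0.35 m. I then pushed the row against the stop with closed fingers until it no longer moved, at about 15 N, and backed off.
- **Positions along the row:** Centres in the jig frame are -82, -33, 16.5 and 66.5 mm for wenge, maple, blue and padauk. A fully tight row would end at 67 mm, and the limit is 73 mm. Each block is 1 to 14.5 mm nearer the stop than its slice, within the 22 mm allowed.
- **Position across the channel:** All blocks are within 2.4 mm of the middle line, and their tops are at 72 mm, so they stand flat on the floor.
- **Glue bottle:** It still stands upright where it was in the final side picture. I judged this by eye and did not measure its position.
- **Small disagreement:** Spacings came out at 49 to 50 mm against the true 50 mm. That is camera error, largest on the shadowed dark wenge block, and nothing failed.

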